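# Strip the processor cooler off a motherboard

## Task

The screws are out and the plug is off: take the cooler off the motherboard piece by piece, from the top down, and set each piece down the right way up, flat inside its own place without dropping it: the blue air duct in the cardboard tray, the black fan in the red bin, the aluminium heatsink (copper base down) in the round steel dish, and last the beige plastic frame in the green tray. Leave the screwdriver and the hard disk where they lie.

Things in the scene. Friction and masses are not known exactly. Their poses are not given: they have to be found in the camera images.
- duct: Air duct, top of the stack: upright open tube of blue plastic, 54 outside diameter, 3 wall, 45 high, with a flange 60 in diameter and 4 high round its foot; about 35 g. Stands loose on the fan. Origin: centre of the underside; z up along the tube.
- fan: Square black fan 60 x 60 x 25 high, about 70 g, its corners seen round the duct's foot and its blades through the tube. Lies loose on the heatsink, sides nearly parallel to it. Origin: centre of the underside; x and y square to its sides, z up.
- heatsink: Finned aluminium heatsink, 76 (x) x 64 (y), fins along x, 220 g, on a copper base 36 x 36 x 9 high, so the aluminium block spans 9 to 40 above the origin. Stands loose on the processor, 8 above the motherboard, its block 1 above the frame's long sides; 4 wider than the fan in y, 16 longer in x. Origin: centre of the copper base's underside; z up.
- frame: Beige plastic retention frame, a ring 104 (x) x 66 (y) outside, 88 x 50 inside, 16 high, with a lug 8 x 22 rising to 24 on the middle of each end; 45 g. Lies loose on the motherboard, its ends seen beyond the heatsink. The fixed motherboard's top is 22 above the bench; parts up to 28 tall start 60 off the frame's centre in y, 50 in x. Origin: centre of the underside; z up.
- carton: Shallow open cardboard tray for the air duct, 94 (its x) x 122 (its y) outside, walls 4, 22 high, floor 4 thick; fixed. Origin: centre of the underside; x and y square to its sides.
- redbin: Shallow red plastic bin for the fan, 94 (its x) x 122 (its y) outside, walls 4, with a rim reaching 4 farther out, 22 high, floor 4 thick; fixed. Origin: centre of the underside; x and y square to its sides.
- dish: Round steel dish for the heatsink, 140 across the rim, 120 across the flat floor, 14 high, floor 3 thick; fixed. Origin: centre of the underside.
- greentray: Low green plastic tray for the frame, 140 (its x) x 124 (its y) outside, walls 4, 14 high, floor 4 thick; fixed. Origin: centre of the underside.
- screwdriver: Bystander: screwdriver with a red handle, 190 long, lying on the bench beyond the motherboard.
- harddisk: Bystander: bare 3.5 inch hard disk, 147 x 102 x 26, lying on the bench beyond the motherboard. Origin: centre of the underside.

How it is judged:
On the way, in this order (a step that is already met when the one before it is completed fails the run):
1. the air duct stands in the cardboard tray, let go (horizontal distance between duct and carton below 0.035 m and z of duct in the frame of carton between 0 and 0.008 m and angle between duct's own z axis and vertical below 0.08 rad and contact force between the fingers and duct below 0.1 N and linear speed of duct below 0.03 m/s), for 0.2 s.
2. the fan lies in the red bin, right way up, let go (horizontal distance between fan and redbin below 0.035 m and z of fan in the frame of redbin between 0 and 0.008 m and angle between fan's own z axis and vertical below 0.08 rad and contact force between the fingers and fan below 0.1 N and linear speed of fan below 0.03 m/s), for 0.2 s.
3. the heatsink stands in the steel dish, copper base down, let go (horizontal distance between heatsink and dish below 0.026 m and z of heatsink in the frame of dish between -0.001 and 0.007 m and angle between heatsink's own z axis and vertical below 0.08 rad and contact force between the fingers and heatsink below 0.1 N and linear speed of heatsink below 0.03 m/s), for 0.2 s.
4. the plastic frame lies in the green tray, lugs up, let go (horizontal distance between frame and greentray below 0.035 m and z of frame in the frame of greentray between 0 and 0.008 m and angle between frame's own z axis and vertical below 0.08 rad and contact force between the fingers and frame below 0.1 N and linear speed of frame below 0.03 m/s), for 0.2 s.
At the end, for the whole second after the job is handed in: Each piece lies flat on the floor of its own place, the right way up (within 0.08 rad), released and at rest: origin within 4 mm of floor height, and horizontally within 35 mm of the place's centre (heatsink 26 mm), which any piece lying flat inside its place meets (all of step 1 and all of step 2 and all of step 3 and all of step 4); the robot touches nothing.
It fails at once if a piece is dropped: it falls free faster than 0.7 m/s (about 25 mm) ((linear speed of duct above 0.7 m/s and contact force between each of the fingers, the arm and duct below 0.05 N) or (linear speed of fan above 0.7 m/s and contact force between each of the fingers, the arm and fan below 0.05 N) or (linear speed of heatsink above 0.7 m/s and contact force between each of the fingers, the arm and heatsink below 0.05 N) or (linear speed of frame above 0.7 m/s and contact force between each of the fingers, the arm and frame below 0.05 N)).
It fails at once if the screwdriver or the hard disk is shifted more than 20 mm (distance of any of screwdriver, harddisk from where it was at the start of the episode above 0.02 m).
It also fails if it takes over 112 s, if anything falls off the work surface, if the arm or the gripper's body presses on something with over 40 N, if the wrist force passes 120 N, or if a joint passes its speed limit or range.

## Robot

A 6-joint arm with a two-finger parallel gripper is mounted at the origin on the work surface. World frame = base frame: x ahead of the robot, y to its left, z up, the work surface at z = 0. Lengths are in m, angles in rad, forces in N, time in s.
With the tool pointing down it reaches from about 0.3 to 0.75 m from the base axis. Payload 8.5 kg.
Tool frame: the origin (TCP) lies midway between the tips of the shut fingers; the grasp point (between the pads) lies 19 mm behind it; z points along the fingers, y is the line along which they close (so a half turn about z gives the same grasp; the last joint's range is limited). The gripper opens to 85 mm and grips with 20 to 120 N. Pads are 22 mm wide; open, the fingers measure 114 mm over their backs; the gripper's body (76 mm by 85 mm) begins 54 mm behind the grasp point. The pads swing forward as they close: fully open they stand 13 mm farther back than shut.
Start: joints at [-1.508, 0.381, 1.297, -0, 1.464, -0.215], TCP at [0.151, -0.529, 0.231] pointing down, gripper open.
Joint ranges: [-3.11, 3.11], [-0.89, 2.33], [0.22, 2.48], [-1.42, 4.56], [0.17, 2.85], [-2.88, 2.88]. Speed limits (rad/s): [2.39, 2.39, 3.14, 3.14, 3.14, 3.14].

## Interface

Orientations are given as a unit quaternion [w, x, y, z].
In Python, from bench import * gives the robot as it stands. The module is installed in compiled form; this text tells all that it offers.
- The arm moves only by the shell command python3 -m pendant 'ROWS'. ROWS is a JSON object of lists of equal length, an entry for each row: "grip": the opening, from 0 (shut) to 1 (fully open); "translation": the shift along the world's x, y, z in units of 2 cm (1.0 is 2 cm), a list of three; "twist": the turn about the world's z in units of 8 degrees (1.0 is 8 degrees). A call has 1 to 20 rows; each row shifts and turns the commanded pose from where the row before left it; what a row does not reach is not made up. A row lasts 1/10 s, in which the tool goes at most 50 mm and 8.59 degrees, less where a joint would pass 70% of its speed; a pose out of reach is approached as far as the arm can. A call with a number of a shift or a turn outside -1 to 1 is refused whole. A call with a gripper value outside its range is refused whole. The fingers move at their own pace and stop on an object; the grip force is fixed at half the most. Time passes only in rows, so rows that do not move let the fingers close. It gives the time, the measured TCP pose, the force, the opening and the grip force at its end, in the units of the state.
- get_state(): the state, without advancing time (a new reading comes with each control period).
- grab_frame(name): name is "side" or "top" or "wrist"; returns a dict with "image" (420x560x3 uint8, red, green, blue), "mtx" (3x3 intrinsics, pixels), "rvec" (rotation vector, rad) and "tvec" (3), from world to camera coordinates, as OpenCV has them; the wrist camera has in their place "hand_eye" (4x4, takes a point from camera to tool coordinates, whose origin is the TCP and whose axes are the flange's). Camera axes: x right, y down, z forward; pixel columns grow to the right and rows downward; lengths in m; the calibration is good to about 2 mm. The wrist camera is an equidistant fisheye: a pixel r from the principal point sees the ray r / f radians off the axis. A picture is of the moment at which its call begins: read the wrist's pose just before it. There is no depth.
- job_done(): hands the job in; it is judged then, once.
Trained networks look in a picture, given as the dict that the camera call returned (one of the last four; its "shot" number tells which), for a name from the list of things; names that differ only in an ending like _2 or _b are one class to them, and where a whole thing is asked for, a point or a joint stands for the part that bears it (a point fixed in the world has none). Each returns a list of dicts, best first, with "p" (0 to 1); they miss things now and then, are a little off and sometimes report something else, mostly with a low value. They report only what shows in the picture. A call takes as long as a camera call.
- find_in(picture, query): "centre" ([row, column] in pixels, amid what is visible of it).
- tip_of(picture, query): "centre" ([row, column] in pixels: a listed point, or the origin of a listed thing).
The state is a dict: "time": time; "joint_pos": joint angles; "dq": joint speeds; "joint_torque": joint torques, N m; "ee_pos": TCP position; "ee_rot": TCP orientation; "wrist_force": force on the tool from outside, world axes, zero at the start; "wrist_torque": the same for the moment, N m; "gripper_width": finger opening in m; "finger_force": force on a finger pad.
Only numpy, scipy, OpenCV 4.12 (cv2) and the standard library are available. Lean on these libraries where they do the work, as an engineer would, in place of code of your own. Each camera call takes 0.05 s, during which the arm holds its last target. There are 200 camera calls.

## Working session

There is one attempt and no reset: what is moved stays moved. The work goes in short steps, Python scripts to look and compute and a shell command to move; the robot and the scene stay as the last step left them, time stands still between calls to the robot, and variables do not carry over. Pictures are saved under pics/ and viewed, at most 17 in all, crops included, and the job is handed in when it is done.

```bash
mkdir -p pics; cat > h.py <<'E'
from bench import *
import numpy as np, cv2
from scipy.spatial.transform import Rotation as R
def ray(f,rc,st=None):
    """origin, unit direction in world for pixel [row,col]"""
    K=np.array(f["mtx"]);r,c=rc
    x=(c-K[0,2])/K[0,0];y=(r-K[1,2])/K[1,1]
    if "hand_eye" in f:
        t=np.hypot(x,y);s=np.sin(t)/t if t>1e-9 else 1
        d=np.array([x*s,y*s,np.cos(t)]);H=np.array(f["hand_eye"])
        q=st["ee_rot"];Rw=R.from_quat([q[1],q[2],q[3],q[0]]).as_matrix()
        return Rw@H[:3,3]+st["ee_pos"],Rw@H[:3,:3]@d
    Rm=cv2.Rodrigues(np.array(f["rvec"],float))[0]
    d=Rm.T@np.array([x,y,1]);return -Rm.T@np.array(f["tvec"]).ravel(),d/np.linalg.norm(d)
def tri(rays):
    A=sum(np.eye(3)-np.outer(d,d) for o,d in rays);b=sum((np.eye(3)-np.outer(d,d))@o for o,d in rays)
    p=np.linalg.solve(A,b);return p,max(np.linalg.norm(np.cross(p-o,d)) for o,d in rays)
def atz(r,z): o,d=r;return o+d*(z-o[2])/d[2]
def save(f,n): cv2.imwrite("pics/"+n+".png",f["image"][:,:,::-1])
E
python3 - <<'E'
from h import *
np.set_printoptions(precision=4,suppress=True)
st=get_state();print(st["ee_pos"],st["ee_rot"],st["wrist_force"])
F={n:grab_frame(n) for n in("top","side","wrist")}
for n in F: save(F[n],n+"0")
for q in"duct fan heatsink frame carton redbin dish greentray screwdriver harddisk".split():
    rs=[];s=[]
    for n in F:
        t=tip_of(F[n],q)[:1]
        if t and t[0]["p"]>.3:
            rs.append((n,ray(F[n],t[0]["centre"],st)));s.append((n,np.round(t[0]["centre"]).tolist(),round(t[0]["p"],2)))
    print(q,s)
    two=[r for n,r in rs if n!="wrist"]
    if len(two)==2: print("  ts",*tri(two))
    if len(rs)==3: print("  all",*tri([r for _,r in rs]))
E
```

```text
[ 0.1508 -0.5286  0.2307] [-0.0008  0.9904  0.1384  0.0001] [ 0.5305  0.538  -0.4197]
duct [('top', [243.0, 274.0], 0.61), ('side', [217.0, 322.0], 0.62)]
  ts [0.5059 0.0203 0.0931] 0.0014701921363471976
fan [('top', [244.0, 277.0], 0.76), ('side', [222.0, 319.0], 0.73)]
  ts [0.5085 0.0129 0.0638] 0.0013207771524488651
heatsink [('top', [205.0, 371.0], 0.66), ('side', [231.0, 319.0], 0.6)]
  ts [ 0.5842 -0.2961 -0.2503] 0.10737749158745355
frame [('top', [246.0, 274.0], 0.6), ('side', [236.0, 318.0], 0.59)]
  ts [0.5073 0.0225 0.0219] 0.0005159942660735335
carton [('top', [204.0, 370.0], 0.85), ('side', [162.0, 275.0], 0.77)]
  ts [ 0.6432 -0.2841 -0.0129] 0.0011797281476296807
redbin [('top', [267.0, 394.0], 0.61), ('side', [150.0, 346.0], 0.7)]
  ts [ 0.4375 -0.3447  0.002 ] 0.0029879302807284233
dish [('top', [268.0, 156.0], 0.72), ('side', [380.0, 344.0], 0.72)]
  ts [0.4444 0.3806 0.0038] 0.0002570703770143374
greentray [('top', [212.0, 190.0], 0.8), ('side', [334.0, 268.0], 0.68)]
  ts [ 0.6144  0.2867 -0.0062] 0.006056034456394516
screwdriver [('top', [164.0, 245.0], 0.5), ('side', [260.0, 206.0], 0.8)]
  ts [0.7747 0.112  0.0035] 0.0031737865495540334
harddisk [('top', [159.0, 318.0], 0.78), ('side', [194.0, 220.0], 0.93)]
  ts [ 0.785  -0.12    0.0004] 0.0030118618341185006
```

View pics/top0.png

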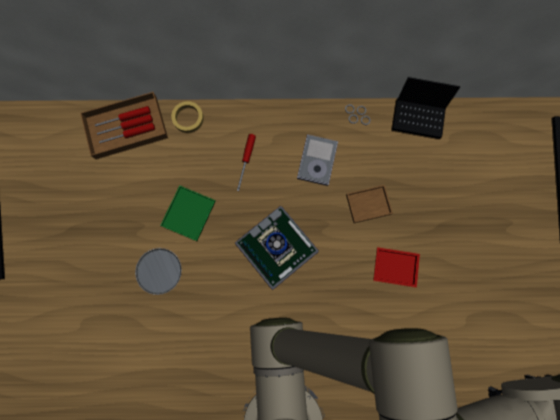

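View pics/side0.png

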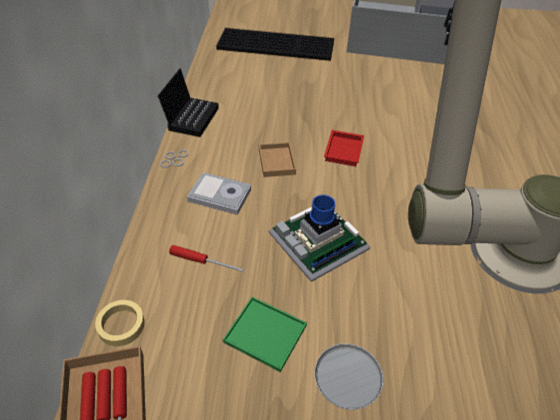

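The board sits at about (245,277) in the top picture, turned roughly 35°. The carton is at (204,370), red bin (267,396), dish (270,159) and green tray (213,189), matching the network's fixes. I'll move the wrist camera in for precision.

```bash
python3 -m pendant '{"grip":[1,1,1,1,1,1,1,1,1,1,1,1,1,1,1,1,1,1],"translation":[[1,0.5,0.25],[1,0.5,0.25],[1,0.5,0.25],[1,0.5,0.25],[1,0.5,0.25],[1,0.5,0.25],[1,0.5,0.25],[1,0.5,0.25],[1,0.5,0.25],[1,0.5,0.25],[1,0.5,0.25],[1,0.5,0.25],[1,0.5,0.25],[1,0.5,0.25],[1,0.5,0.25],[1,0.5,0.25],[0,0,0],[0,0,0]],"twist":[0,0,0,0,0,0,0,0,0,0,0,0,0,0,0,0,0,0]}'
cat > look.py <<'E'
from h import *
import sys
np.set_printoptions(precision=4,suppress=True)
st=get_state();f=grab_frame("wrist");n=sys.argv[1];save(f,n)
np.savez(n+".npz",pos=st["ee_pos"],rot=st["ee_rot"],mtx=f["mtx"],he=f["hand_eye"])
print(st["ee_pos"],np.array(st["ee_rot"]))
for q in sys.argv[2:]:
    q,z=q.split("@")
    for t in tip_of(f,q)[:2]: 
        print(q,np.round(t["centre"]),round(t["p"],2),"at z",z,atz(ray(f,t["centre"],st),float(z)))
E
python3 look.py w1 redbin@0 carton@0 duct@.095 fan@.07; python3 -c "
from h import *;f=grab_frame('wrist');print(f['mtx'],f['hand_eye'])"
```

```text
time: 3.45
ee_pos: [0.4707, -0.3689, 0.3111]
ee_rot: [-0.0, 0.99, 0.139, -0.0]
wrist_force: [-0.9, 0.5, 0.7]
gripper_width: 0.0854
finger_force: 0.0
[ 0.4707 -0.3689  0.3111] [-0.0001  0.9903  0.1388 -0.0002]
redbin [190. 253.] 0.72 at z 0 [ 0.4348 -0.3448  0.    ]
duct [94. 18.] 0.7 at z .095 [0.5017 0.0102 0.095 ]
fan [93. 24.] 0.83 at z .07 [0.5029 0.02   0.07  ]
[[325.1922621    0.         275.83121946]
 [  0.         325.1922621  210.29206316]
 [  0.           0.           1.        ]] [[ 5.23359607e-05 -9.65189979e-01 -2.61549805e-01  6.54655943e-02]
 [ 9.99999820e-01 -1.05918535e-04  5.90967597e-04  1.56491035e-05]
 [-5.98098975e-04 -2.61549789e-01  9.65189800e-01 -1.43528170e-01]
 [ 0.00000000e+00  0.00000000e+00  0.00000000e+00  1.00000000e+00]]
```

```bash
python3 -m pendant '{"grip":[1,1,1,1,1,1,1,1,1,1,1,1,1,1,1,1,1],"translation":[[0,1,0],[0,1,0],[0,1,0],[0,1,0],[0,1,0],[0,1,0],[0,1,0],[0,1,0],[0,1,0],[0,1,0],[0,1,0],[0,1,0],[0,1,0],[0,1,0],[0,1,0],[0,0,0],[0,0,0]],"twist":[0,0,0,0,0,0,0,0,0,0,0,0,0,0,0,0,0]}'
python3 look.py w2 redbin@0 carton@0 duct@.095 fan@.07 heatsink@.03 frame@.022 dish@0 greentray@0
```

```text
time: 5.45
ee_pos: [0.4708, -0.0686, 0.3114]
ee_rot: [0.0, 0.99, 0.139, 0.0]
wrist_force: [0.1, -0.4, 0.0]
gripper_width: 0.0849
finger_force: 0.0
[ 0.4708 -0.0686  0.3114] [0.0002 0.9903 0.1389 0.0001]
redbin [243. 434.] 0.67 at z 0 [ 0.4332 -0.3479  0.    ]
carton [108. 444.] 0.74 at z 0 [ 0.639  -0.2861  0.    ]
duct [138. 212.] 0.85 at z .095 [0.5012 0.013  0.095 ]
fan [134. 216.] 0.82 at z .07 [0.5041 0.0147 0.07  ]
dish [128.  25.] 0.61 at z 0 [0.4384 0.3716 0.    ]
greentray [31. 80.] 0.84 at z 0 [0.6124 0.2942 0.    ]
greentray [136. 216.] 0.74 at z 0 [0.4964 0.0257 0.    ]
```

View pics/w2.png

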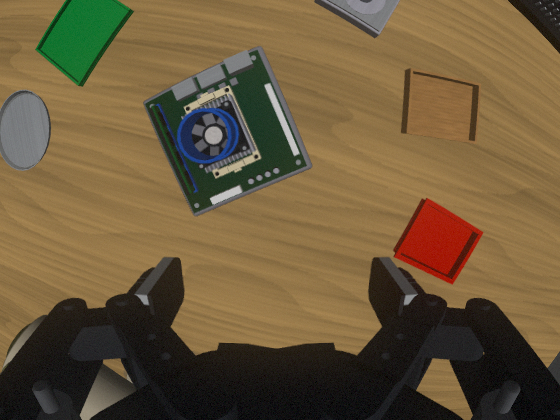

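```bash
python3 -c "
import cv2;a=cv2.imread('pics/w2.png')[60:220,110:310];cv2.imwrite('pics/w2c.png',cv2.resize(a,(800,600)[:2] if 0 else (750,600),interpolation=cv2.INTER_CUBIC))"
```

```text
(no output)
```

View pics/w2c.png

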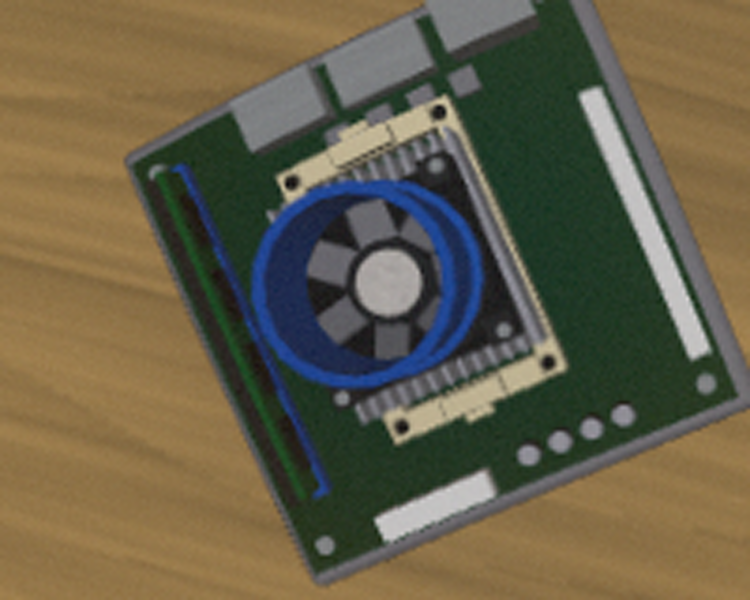

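w2 shows the stack with the blue duct rim, black fan corners, fins and beige frame. In full-frame pixels the frame corners are about (86,229), (158,261), (179,217) and (108,184), as [row,col].

```bash
cat >> h.py <<'E'
def load(n):
    d=np.load(n+".npz");return {"mtx":d["mtx"],"hand_eye":d["he"]},{"ee_pos":d["pos"],"ee_rot":d["rot"]}
def crop(n,r0,r1,c0,c1,o):
    a=cv2.imread("pics/"+n+".png")[r0:r1,c0:c1];s=min(800/a.shape[1],600/a.shape[0]);cv2.imwrite("pics/"+o+".png",cv2.resize(a,None,fx=s,fy=s,interpolation=cv2.INTER_CUBIC));print("scale",s)
E
python3 - <<'E'
from h import *
np.set_printoptions(precision=4,suppress=True)
f,s=load("w2")
P=[atz(ray(f,[60+y/3.75,110+x/3.75],s),.038)[:2] for x,y in[(448,97),(565,367),(400,445),(278,180)]]
P=np.array(P);print(P,P.mean(0))
for i in range(4): d=P[(i+1)%4]-P[i];print(np.linalg.norm(d),np.degrees(np.arctan2(d[1],d[0])))
E
```

```text
[[ 0.5662  0.0194]
 [ 0.4869 -0.0441]
 [ 0.4452  0.0044]
 [ 0.5246  0.0699]] [0.5057 0.0124]
0.1016278944683696 -141.27111729724626
0.06401570533761347 130.6650359895187
0.10291356127515014 39.5483277676238
0.06545699892160207 -50.49408875620632
```

Frame is at (0.506, 0.012) with yaw 39.5°, and its measured size of 102×65 checks. Next I go over the stack and align the closing axis with the frame's y.

```bash
python3 -m pendant '{"grip":[1,1,1,1,1,1,1],"translation":[[0.35,0.82,0],[0.35,0.82,0],[0.35,0.82,0],[0.35,0.82,0],[0.35,0.82,0],[0,0,0],[0,0,0]],"twist":[0.59,0.59,0.59,0.59,0.59,0,0]}'
python3 look.py w3 carton@0 redbin@0 duct@.095 fan@.07 heatsink@.03 frame@.022 dish@0 greentray@0; python3 - <<'E'
from h import *
crop("w3",40,220,160,400,"w3c")
np.set_printoptions(precision=4,suppress=True)
for n in("w1","w2","w3"):
    f,s=load(n);h=cv2.cvtColor(cv2.imread("pics/"+n+".png"),cv2.COLOR_BGR2HSV)
    H,S,V=[h[:,:,i].astype(int) for i in range(3)]
    for c,m,z in(("red",((H<6)|(H>174))&(S>170)&(V>60),.022),("green",(H>50)&(H<75)&(S>150)&(V>70),.014),("duct",(H>100)&(H<125)&(S>160)&(V>50),.14)):
        cs=cv2.findContours(m.astype(np.uint8),0,cv2.CHAIN_APPROX_NONE)[0]
        if not cs: continue
        k=max(cs,key=cv2.contourArea)[:,0]
        Q=np.array([atz(ray(f,[y,x],s),z)[:2] for x,y in k])*1000
        print(n,c,k.min(0),k.max(0),cv2.minAreaRect(Q.astype(np.float32)) if c!="duct" else "")
E
```

```text
time: 6.6
ee_pos: [0.5057, 0.0129, 0.3112]
ee_rot: [0.0, 0.941, 0.337, -0.0]
wrist_force: [-0.1, 0.2, -0.1]
gripper_width: 0.0854
finger_force: 0.0
[0.5057 0.0129 0.3112] [ 0.      0.9413  0.3375 -0.0002]
carton [224. 461.] 0.93 at z 0 [ 0.6373 -0.2753  0.    ]
fan [179. 271.] 0.91 at z .07 [0.5016 0.0171 0.07  ]
heatsink [68. 72.] 0.23 at z .03 [0.444  0.3525 0.03  ]
dish [70. 68.] 0.96 at z 0 [ 0.4297  0.3793 -0.    ]
scale 3.3333333333333335
w1 red [197 137] [312 240] ((439.8346252441406, -346.65380859375), (129.6387481689453, 101.43973541259766), 80.54454803466797)
w1 green [ 0 14] [ 0 14] ((636.0867309570312, 198.65243530273438), (0.0, 0.0), 0.0)
w1 duct [ 0 71] [ 29 112] 
w2 red [394 198] [482 283] ((440.27825927734375, -344.14508056640625), (136.17361450195312, 101.59850311279297), 80.57872772216797)
w2 green [36  0] [129  85] ((613.3718872070312, 288.0684814453125), (123.60469055175781, 138.44198608398438), 66.83844757080078)
w2 duct [175 108] [238 162] 
w3 red [369 321] [381 336] ((412.09075927734375, -277.6450500488281), (21.60854148864746, 24.89560317993164), 84.17826080322266)
w3 green [123   0] [235  54] ((609.9676513671875, 280.74273681640625), (106.8736343383789, 138.0669403076172), 66.78308868408203)
w3 duct [247 157] [302 217]
```

View pics/w3c.png

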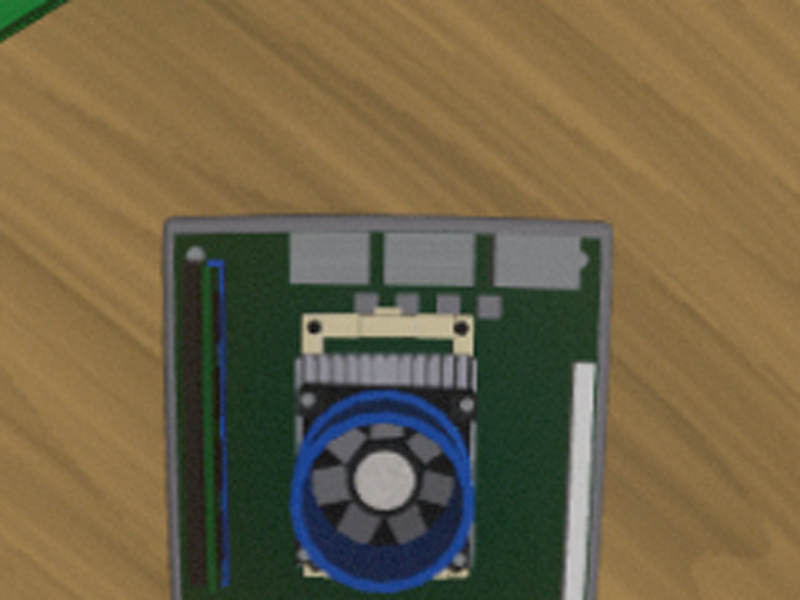

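```bash
python3 - <<'E'
from h import *
np.set_printoptions(precision=4,suppress=True)
f3,s3=load("w3");f2,s2=load("w2")
p3=lambda x,y:ray(f3,[40+y/3.3333,160+x/3.3333],s3)
p2=lambda x,y:ray(f2,[60+y/3.75,110+x/3.75],s2)
print("duct rim tri",tri([p3(382,501),p2(347,284)]), atz(p3(382,501),.14),atz(p2(347,284),.14))
print("rim diam",np.linalg.norm(atz(p3(290,501),.14)-atz(p3(475,501),.14)))
c,s=np.cos(np.radians(39.5)),np.sin(np.radians(39.5))
A=np.array([[c,s],[-s,c]])
loc=lambda p:A@(p[:2]-[.506,.0125])*1000
print("rim local",loc(atz(p3(382,501),.14)),loc(atz(p2(347,284),.14)))
for n,x,y,z in(("fanTL",300,387,.095),("fanTR",475,387,.095),("frTL",302,313,.038),("frTR",473,313,.038),("frBL",303,577,.038),("frBR",468,577,.038),("hsTL",296,355,.07),("hsTR",476,355,.07)): print(n,loc(atz(p3(x,y),z)))
print("lug tri",tri([p3(387,310),p2(353,125)]))
for n,x,y,z in(("fanTR",435,150,.095),("fanBR",523,345,.095),("fanBL",345,408,.095),("frTR",448,97,.038),("frBR",565,367,.038),("frBL",400,445,.038),("frTL",278,180,.038)): print("w2",n,loc(atz(p2(x,y),z)))
print("frameTR tri",tri([p3(473,313),p2(448,97)]),"frTL",tri([p3(302,313),p2(278,180)]))
E
```

```text
duct rim tri (array([0.5052, 0.0146, 0.1422]), np.float64(0.00045971586371406736)) [0.5053 0.0143 0.14  ] [0.5046 0.0152 0.14  ]
rim diam 0.05494269324822997
rim local [0.6165 1.7963] [0.6242 2.9931]
fanTL [30.2197 29.1922]
fanTR [ 30.1757 -29.0168]
frTL [53.2355 32.646 ]
frTR [ 53.1899 -32.6493]
frBL [-51.3909  33.8764]
frBR [-51.45   -32.1358]
hsTL [39.237  32.4669]
hsTR [ 39.1788 -31.301 ]
lug tri (array([0.5483, 0.0471, 0.0458]), np.float64(0.0005085698615422227))
w2 fanTR [ 28.4444 -27.6132]
w2 fanBR [-35.3431 -27.6175]
w2 fanBL [-30.2364  29.5627]
w2 frTR [ 50.8612 -32.9359]
w2 frBR [-50.7575 -31.5682]
w2 frBL [-52.0591  32.4343]
w2 frTL [50.8544 32.5211]
frameTR tri (array([0.5674, 0.0206, 0.0302]), np.float64(0.0006212775888154613)) frTL (array([0.5251, 0.072 , 0.0303]), np.float64(0.000700137204814354))
```

The heights agree: rim 0.142, lug top about 0.046, everything centred at (0.506, 0.0125). Grasping the duct.

```bash
python3 -m pendant '{"grip":[1,1,1,1,1,1,1,1,1,1,1,1,0,0,0,0,0,0],"translation":[[0,0.1,-1],[0,0,-1],[0,0,-1],[0,0,-1],[0,0,-1],[0,0,-1],[0,0,-1],[0,0,-1],[0,0,-1],[0,0,-0.8],[0,0,-0.4],[0,0,0],[0,0,0],[0,0,0],[0,0,0],[0,0,0],[0,0,0],[0,0,0]],"twist":[0,0,0,0,0,0,0,0,0,0,0,0,0,0,0,0,0,0]}'
```

```text
time: 8.85
ee_pos: [0.5065, 0.0151, 0.1086]
ee_rot: [0.001, 0.941, 0.338, 0.001]
wrist_force: [-0.4, -0.1, 6.0]
gripper_width: 0.053
finger_force: 62.7
```

```bash
python3 -m pendant '{"grip":[0,0,0,0,0,0,0,0,0,0,0,0,0,0,0,0,0,0,0,0],"translation":[[0,0,0.4],[0,0,0.8],[0,0,1],[0,0,1],[0,0,1],[0,0,1],[0,-1,1],[0,-1,0.5],[0,-1,0],[0,-1,0],[0,-1,0],[0,-1,0],[0,-1,0],[0,-1,0],[0.5,-1,0],[0.5,-1,0],[0.5,-1,0],[0.5,-1,0],[0,0,0],[0,0,0]],"twist":[0,0,0,0,0,0,0,0,0,0,0,0,0,0,0,0,0,0,0,0]}'
python3 look.py w4 carton@0 redbin@0 duct@.1
python3 - <<'E'
from h import *
np.set_printoptions(precision=4,suppress=True)
f,s=load("w2")
P=np.array([atz(ray(f,p,s),.022)[:2] for p in[(69,405),(86,478),(140,473),(133,402)]]);print(P,P.mean(0))
for i in range(4): d=P[(i+1)%4]-P[i];print(np.linalg.norm(d),np.degrees(np.arctan2(d[1],d[0])))
E
```

```text
time: 10.85
ee_pos: [0.5456, -0.2248, 0.2416]
ee_rot: [-0.0, 0.941, 0.338, -0.0]
wrist_force: [0.2, 0.7, -1.0]
gripper_width: 0.0528
finger_force: 62.8
[ 0.5456 -0.2248  0.2416] [-0.0001  0.9412  0.3379 -0.    ]
carton [148. 357.] 0.56 at z 0 [ 0.6375 -0.2748  0.    ]
redbin [298. 296.] 0.78 at z 0 [ 0.4369 -0.3495  0.    ]
duct [254. 278.] 0.76 at z .1 [ 0.5048 -0.2615  0.1   ]
[[ 0.6644 -0.1991]
 [ 0.6904 -0.3219]
 [ 0.6081 -0.3386]
 [ 0.576  -0.221 ]] [ 0.6347 -0.2702]
0.12550440648845881 -78.05735897099878
0.08391236815528245 -168.52504139916607
0.12189305794184625 105.27779162198105
0.09105479437833361 13.914368003901643
```

View pics/w4.png

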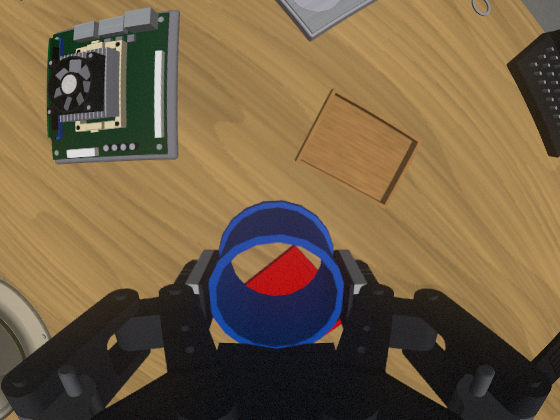

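The duct is held upright at about (290,276). The carton's rim corners are about (90,333), (142,416), (203,384) and (160,297).

```bash
python3 - <<'E'
from h import *
np.set_printoptions(precision=4,suppress=True)
f,s=load("w4");f2,s2=load("w2")
a=[(90,333),(142,416),(203,384),(160,297)];b=[(69,405),(86,478),(140,473),(133,402)]
P=np.array([atz(ray(f,p,s),.022)[:2] for p in a]);print(P,P.mean(0))
for i in range(4): d=P[(i+1)%4]-P[i];print(np.linalg.norm(d),np.degrees(np.arctan2(d[1],d[0])))
print("height",[tri([ray(f,p,s),ray(f2,q,s2)])[0][2] for p,q in zip(a,b)])
E
```

```text
[[ 0.667  -0.2066]
 [ 0.69   -0.3202]
 [ 0.6092 -0.3395]
 [ 0.5802 -0.2268]] [ 0.6366 -0.2733]
0.11587619082405114 -78.578510742339
0.08300323580181183 -166.54306026055892
0.11642399991230645 104.41693987561025
0.0890715715776093 13.068037171219185
height [np.float64(-0.00464746654130644), np.float64(0.02850798932385969), np.float64(0.016874134790034995), np.float64(-0.0009577642858494406)]
```

```bash
python3 -m pendant '{"grip":[0,0,0,0,0,0,0,0,0,0,0,0,0,0,0,0,0,0,0,0],"translation":[[0.91,-0.49,-0.5],[0.91,-0.49,-0.5],[0.91,-0.49,-0.5],[0.91,-0.49,-0.5],[0.91,-0.49,-0.5],[0,0,-1],[0,0,-1],[0,0,-1],[0,0,-1],[0,0,-1],[0,0,-1],[0,0,-1],[0,0,-0.6],[0,0,-0.4],[0,0,-0.2],[0,0,-0.2],[0,0,-0.15],[0,0,-0.1],[0,0,0],[0,0,0]],"twist":[-0.67,-0.67,-0.67,-0.67,-0.67,0,0,0,0,0,0,0,0,0,0,0,0,0,0,0]}'
```

```text
time: 13.05
ee_pos: [0.6369, -0.274, 0.0186]
ee_rot: [0.0, 0.994, 0.111, 0.0]
wrist_force: [0.6, -0.4, -0.9]
gripper_width: 0.053
finger_force: 62.8
```

```bash
python3 -m pendant '{"grip":[0,0,0,0],"translation":[[0,0,-0.08],[0,0,-0.05],[0,0,0],[0,0,0]],"twist":[0,0,0,0]}'; python3 - <<'E'
from h import *
f=grab_frame("wrist");save(f,"w5");print(get_state()["ee_pos"],get_state()["wrist_force"])
E
```

```text
time: 13.45
ee_pos: [0.6371, -0.274, 0.0177]
ee_rot: [0.001, 0.994, 0.111, 0.001]
wrist_force: [-3.9, 2.8, 11.1]
gripper_width: 0.0529
finger_force: 63.8
[ 0.63709677 -0.27403482  0.01764779] [-4.1833558   2.42633824 10.60720738]
```

```bash
python3 -m pendant '{"grip":[0.8,0.8,0.8,0.8,0.8,0.8,0.8,0.8,0.8,0.8,1],"translation":[[0,0,0],[0,0,0],[0,0,0],[0,0,0],[0,0,0.2],[0,0,0.4],[0,0,1],[0,0,1],[0,0,1],[0,0,1],[0,0,1]],"twist":[0,0,0,0,0,0,0,0,0,0,0]}'; python3 look.py w6 duct@.004 carton@0 redbin@0;  python3 -c "
from h import *
crop('w6',120,420,100,500,'w6c')"
```

```text
time: 14.6
ee_pos: [0.6368, -0.2739, 0.1294]
ee_rot: [0.0, 0.994, 0.111, 0.0]
wrist_force: [0.6, 0.4, 0.1]
gripper_width: 0.0806
finger_force: 0.0
[ 0.6368 -0.2739  0.1294] [0.0003 0.9938 0.1107 0.0003]
carton [202. 278.] 0.81 at z 0 [ 0.636  -0.2761  0.    ]
scale 2.0
```

View pics/w6.png

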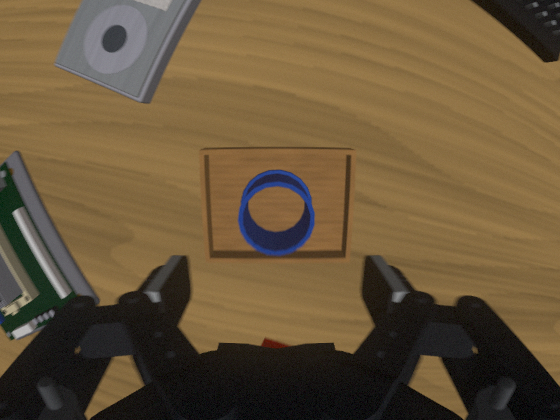

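The duct stands in the middle of the carton (215,276). Back to the fan.

```bash
python3 -m pendant '{"grip":[1,1,1,1,1,1,1,1,1,1,1,1,1,1,1,1,1],"translation":[[-0.437,0.955,0.4],[-0.437,0.955,0.4],[-0.437,0.955,0.4],[-0.437,0.955,0.4],[-0.437,0.955,0.4],[-0.437,0.955,0.4],[-0.437,0.955,0.4],[-0.437,0.955,0.4],[-0.437,0.955,0.4],[-0.437,0.955,0],[-0.437,0.955,0],[-0.437,0.955,0],[-0.437,0.955,0],[-0.437,0.955,0],[-0.437,0.955,0],[0,0,0],[0,0,0]],"twist":[0.223,0.223,0.223,0.223,0.223,0.223,0.223,0.223,0.223,0.223,0.223,0.223,0.223,0.223,0.223,0,0]}'; python3 look.py w7 fan@.07 heatsink@.03 frame@.022;  python3 -c "
from h import *
crop('w7',100,265,170,390,'w7c')"
```

```text
time: 16.5
ee_pos: [0.5057, 0.0129, 0.1999]
ee_rot: [0.0, 0.941, 0.338, 0.0]
wrist_force: [0.2, -0.5, 0.0]
gripper_width: 0.0855
finger_force: 0.0
[0.5057 0.0129 0.1999] [0.0002 0.9411 0.3381 0.0002]
fan [204. 277.] 0.76 at z .07 [0.5044 0.0101 0.07  ]
fan [ 86. 498.] 0.34 at z .07 [ 0.7348 -0.0803  0.07  ]
scale 3.6363636363636362
```

View pics/w7c.png

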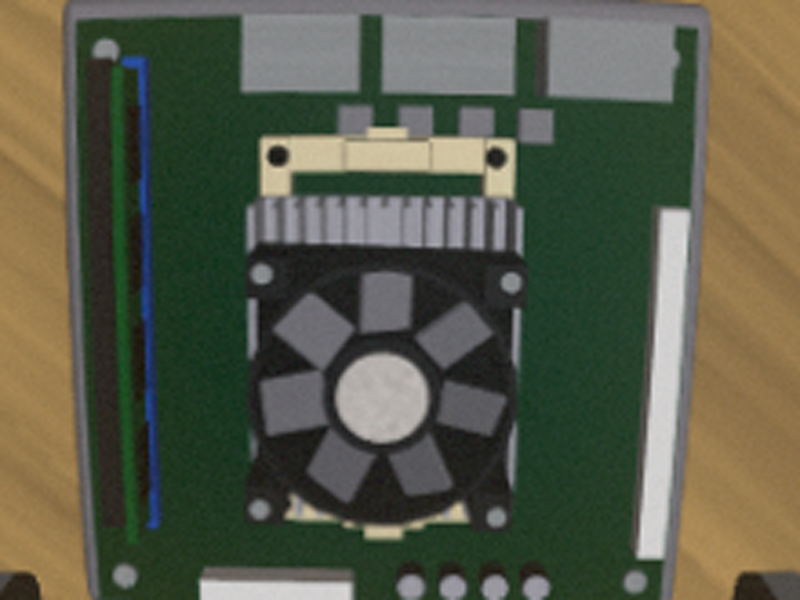

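```bash
python3 - <<'E'
from h import *
np.set_printoptions(precision=4,suppress=True)
f,s=load("w7");k=800/220
p=lambda x,y,z:atz(ray(f,[100+y/k,170+x/k],s),z)[:2]
def fit(P,M,n):
    P=np.array(P);M=np.array(M);m=M-M.mean(0);q=P-P.mean(0)
    a=np.arctan2((m[:,0]*q[:,1]-m[:,1]*q[:,0]).sum(),(m*q).sum());r=np.array([[np.cos(a),-np.sin(a)],[np.sin(a),np.cos(a)]])
    print(n,P.mean(0)-r@M.mean(0),np.degrees(a),"sc",np.sqrt((q**2).sum()/(m**2).sum()))
fit([p(262,273,.095),p(511,283,.095),p(260,509,.095),p(496,517,.095)],[(25,25),(25,-25),(-25,25),(-25,-25)],"fan")
fit([p(248,250,.095),p(525,258,.095),p(245,520,.095),p(510,528,.095)],[(.03,.03),(.03,-.03),(-.03,.03),(-.03,-.03)],"fan2")
fit([p(260,137,.038),p(515,137,.038)],[(.052,.033),(.052,-.033)],"frame")
fit([p(247,202,.07),p(523,204,.07)],[(.038,.032),(.038,-.032)],"hs")
E
```

```text
fan [0.5043 0.0125] 37.406144961155704 sc 0.0010642424343862218
fan2 [0.5052 0.0134] 37.703913132586614 sc 1.0049656175435526
frame [0.507  0.0131] 39.54355299740843 sc 0.9943331868785915
hs [0.5063 0.0138] 39.10427639812177 sc 1.0017650780961869
```

Fan at (0.505, 0.013) with yaw 37.6°; the tool turns by -1.9° to match it.

```bash
python3 -m pendant '{"grip":[1,1,1,1,1,1,1,1,1,0,0,0,0,0,0],"translation":[[0,0,-1],[0,0,-1],[0,0,-1],[0,0,-1],[0,0,-1],[0,0,-0.7],[0,0,-0.5],[0,0,-0.3],[0,0,0],[0,0,0],[0,0,0],[0,0,0],[0,0,0],[0,0,0],[0,0,0]],"twist":[-0.12,-0.12,0,0,0,0,0,0,0,0,0,0,0,0,0]}'
```

```text
time: 18.2
ee_pos: [0.5063, 0.0126, 0.0707]
ee_rot: [0.0, 0.947, 0.322, 0.001]
wrist_force: [-0.6, -0.3, 5.8]
gripper_width: 0.059
finger_force: 65.0
```

```bash
python3 -m pendant '{"grip":[0,0,0,0,0,0,0,0,0,0,0,0,0,0,0,0,0,0,0,0],"translation":[[0,0,0.4],[0,0,0.8],[0,0,1],[0,0,1],[0,0,1],[-0.2,-1,0.5],[-0.2,-1,0.5],[-0.2,-1,0.2],[-0.2,-1,0],[-0.2,-1,0],[-0.2,-1,0],[-0.2,-1,0],[-0.2,-1,0],[-0.2,-1,0],[-0.2,-1,0],[-0.2,-1,0],[-0.2,-1,0],[-0.2,-1,0],[-0.2,-1,0],[0,0,0]],"twist":[0,0,0,0,0,-0.42,-0.42,-0.42,-0.42,-0.42,-0.42,-0.42,-0.42,-0.42,-0.42,-0.42,-0.42,-0.42,-0.42,0]}'
python3 look.py w8 redbin@0 fan@.1; python3 - <<'E'
from h import *
f,s=load("w8");h=cv2.cvtColor(cv2.imread("pics/w8.png"),cv2.COLOR_BGR2HSV)
H,S,V=[h[:,:,i].astype(int) for i in range(3)]
m=((H<6)|(H>174))&(S>170)&(V>60)
k=max(cv2.findContours(m.astype(np.uint8),0,cv2.CHAIN_APPROX_NONE)[0],key=cv2.contourArea)[:,0]
print(k.min(0),k.max(0),cv2.minAreaRect(np.array([atz(ray(f,[y,x],s),.022)[:2]*1000 for x,y in k],np.float32)))
E
```

```text
time: 20.2
ee_pos: [0.4493, -0.2693, 0.1781]
ee_rot: [0.0, 0.996, -0.084, 0.0]
wrist_force: [-0.1, -0.2, -0.2]
gripper_width: 0.059
finger_force: 64.5
[ 0.4493 -0.2693  0.1781] [ 0.0004  0.9964 -0.0843  0.0002]
redbin [188. 349.] 0.63 at z 0 [ 0.4387 -0.3442  0.    ]
fan [264. 275.] 0.91 at z .1 [ 0.4139 -0.2631  0.1   ]
fan [  8. 250.] 0.16 at z .1 [ 0.5987 -0.2775  0.1   ]
[289 137] [420 240] ((440.1817321777344, -346.4221496582031), (129.65817260742188, 101.73909759521484), 80.48037719726562)
```

View pics/w8.png

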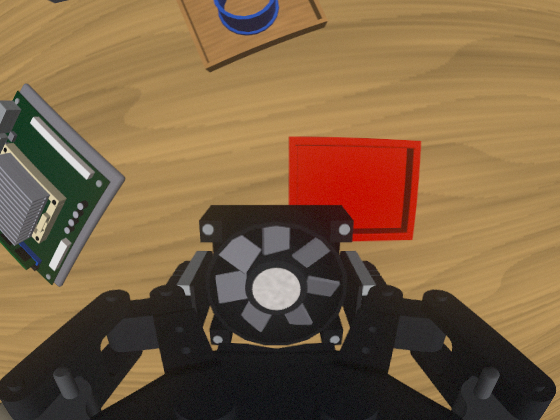

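The fan is held level and the red bin's centre is (0.440, -0.3464), aligned with the tool. Lowering it.

```bash
python3 -m pendant '{"grip":[0,0,0,0,0,0,0,0,0,0,0,0,0,0,0,0,0,0],"translation":[[-0.116,-0.964,-0.3],[-0.116,-0.964,-0.3],[-0.116,-0.964,-0.3],[-0.116,-0.964,-0.3],[0,0,-1],[0,0,-1],[0,0,-1],[0,0,-1],[0,0,-1],[0,0,-0.8],[0,0,-0.6],[0,0,-0.4],[0,0,-0.2],[0,0,-0.2],[0,0,-0.1],[0,0,-0.1],[0,0,-0.05],[0,0,0]],"twist":[0,0,0,0,0,0,0,0,0,0,0,0,0,0,0,0,0,0]}'
```

```text
time: 22.15
ee_pos: [0.4405, -0.3445, 0.0049]
ee_rot: [0.0, 0.997, -0.083, 0.0]
wrist_force: [0.2, 0.1, -0.9]
gripper_width: 0.0588
finger_force: 64.6
```

```bash
python3 -m pendant '{"grip":[0,0,0],"translation":[[0,0,-0.07],[0,0,0],[0,0,0]],"twist":[0,0,0]}'
```

```text
time: 22.45
ee_pos: [0.4406, -0.3446, 0.0047]
ee_rot: [0.0, 0.997, -0.083, 0.0]
wrist_force: [-2.9, 3.0, 11.2]
gripper_width: 0.0587
finger_force: 66.0
```

```bash
python3 -m pendant '{"grip":[0.82,0.82,0.82,0.82,0.82,0.82,0.82,0.82,0.82,0.82],"translation":[[0,0,0],[0,0,0],[0,0,0],[0,0,0],[0,0,0.2],[0,0,0.6],[0,0,1],[0,0,1],[0,0,1],[0,0,1]],"twist":[0,0,0,0,0,0,0,0,0,0]}'; python3 look.py w9 fan@.004 redbin@0
```

```text
time: 23.45
ee_pos: [0.4405, -0.3445, 0.1012]
ee_rot: [0.0, 0.997, -0.083, 0.0]
wrist_force: [0.0, -0.3, 0.0]
gripper_width: 0.0701
finger_force: 0.0
[ 0.4405 -0.3445  0.1012] [ 0.0003  0.9966 -0.0826  0.0003]
fan [211. 275.] 0.7 at z .004 [ 0.4403 -0.344   0.004 ]
```

View pics/w9.png

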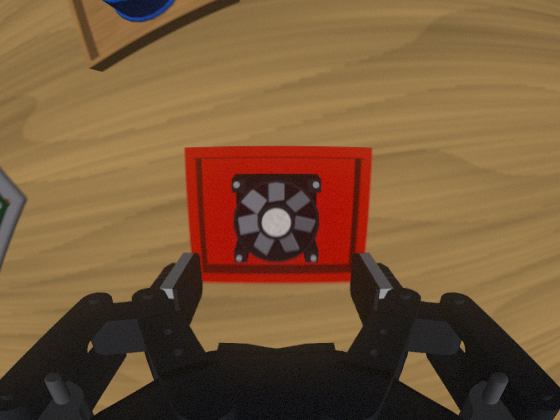

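The fan lies flat in the middle of the red bin (220,276). Now the heatsink.

```bash
python3 -m pendant '{"grip":[1,1,1,1,1,1,1,1,1,1,1,1,1,1,1,1,1,1,1,1],"translation":[[0.182,0.993,0.2],[0.182,0.993,0.2],[0.182,0.993,0.2],[0.182,0.993,0.2],[0.182,0.993,0.2],[0.182,0.993,0.2],[0.182,0.993,0.2],[0.182,0.993,0.2],[0.182,0.993,0.2],[0.182,0.993,0.2],[0.182,0.993,0.2],[0.182,0.993,0.2],[0.182,0.993,0.2],[0.182,0.993,0.2],[0.182,0.993,0.2],[0.182,0.993,0.2],[0.182,0.993,0.2],[0.182,0.993,0.2],[0,0,0],[0,0,0]],"twist":[0.339,0.339,0.339,0.339,0.339,0.339,0.339,0.339,0.339,0.339,0.339,0.339,0.339,0.339,0.339,0.339,0.339,0.339,0,0]}'; python3 look.py w10 heatsink@.03 frame@.022;  python3 -c "
from h import *
crop('w10',100,265,170,390,'w10c')"
```

```text
time: 25.6
ee_pos: [0.5053, 0.0136, 0.1707]
ee_rot: [-0.0, 0.941, 0.337, -0.001]
wrist_force: [0.2, -0.9, -0.3]
gripper_width: 0.0854
finger_force: 0.0
[0.5053 0.0136 0.1707] [-0.0003  0.9415  0.3371 -0.0007]
heatsink [197. 276.] 0.73 at z .03 [0.5056 0.0136 0.03  ]
scale 3.6363636363636362
```

View pics/w10c.png

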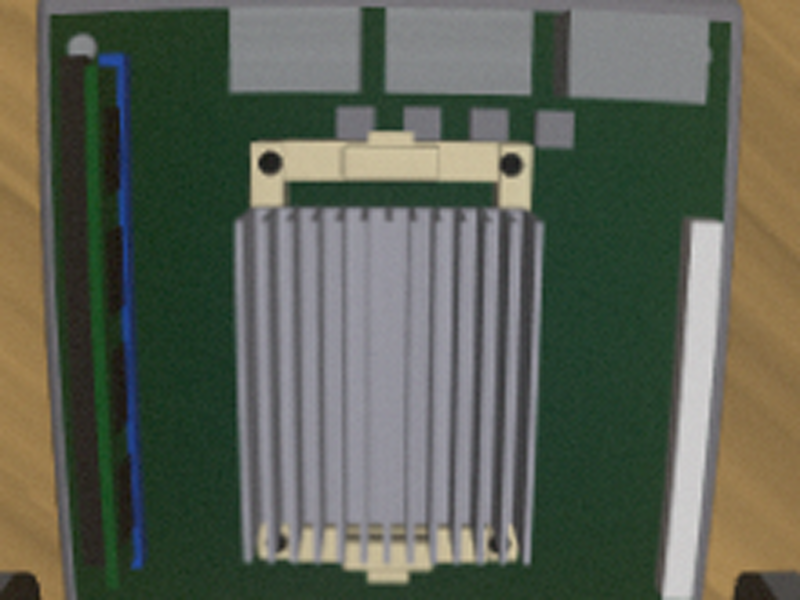

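```bash
python3 -m pendant '{"grip":[0.92,0.92,0.92,0.92,0.92,0.92,0.92,0.92,0.92,0.92,0,0,0,0,0,0],"translation":[[0,0,-1],[0,0,-1],[0,0,-1],[0,0,-1],[0,0,-1],[0,0,-0.7],[0,0,-0.5],[0,0,-0.3],[0,0,-0.2],[0,0,0],[0,0,0],[0,0,0],[0,0,0],[0,0,0],[0,0,0],[0,0,0]],"twist":[0,0,0,0,0,0,0,0,0,0,0,0,0,0,0,0]}'
```

```text
time: 27.35
ee_pos: [0.5062, 0.013, 0.0381]
ee_rot: [0.0, 0.942, 0.337, 0.001]
wrist_force: [-1.7, -0.4, 6.8]
gripper_width: 0.0627
finger_force: 66.9
```

```bash
python3 -m pendant '{"grip":[0,0,0,0,0,0,0,0,0,0,0,0,0,0,0,0,0,0,0,0],"translation":[[0,0,0.2],[0,0,0.4],[0,0,0.8],[0,0,1],[0,0,1],[0,0,1],[0,0.3,1],[0,0.7,0.6],[-0.2,1,0],[-0.2,1,0],[-0.2,1,0],[-0.2,1,0],[-0.2,1,0],[-0.2,1,0],[-0.2,1,0],[-0.2,1,0],[-0.2,1,0],[-0.2,1,0],[0,0.5,0],[0,0,0]],"twist":[0,0,0,0,0,0,0,0,0,0,0,0,0,0,0,0,0,0,0,0]}'
python3 look.py w11 dish@0 heatsink@.1 greentray@0
```

```text
time: 29.35
ee_pos: [0.4659, 0.2437, 0.1575]
ee_rot: [0.0, 0.941, 0.337, 0.0]
wrist_force: [0.4, -1.0, -3.3]
gripper_width: 0.0633
finger_force: 66.4
[0.4659 0.2437 0.1575] [0.     0.9414 0.3373 0.0001]
dish [135. 150.] 0.75 at z 0 [0.4343 0.3751 0.    ]
heatsink [258. 274.] 0.86 at z .1 [0.448  0.2309 0.1   ]
greentray [ 45. 343.] 0.6 at z 0 [0.6149 0.2861 0.    ]
```

View pics/w11.png

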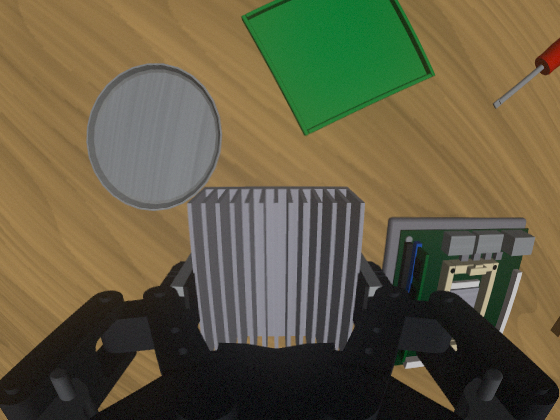

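The dish rim spans columns 88–220 and rows 65–210. The heatsink is held level.

```bash
python3 - <<'E'
from h import *
from scipy.optimize import least_squares as ls
np.set_printoptions(precision=4,suppress=True)
f,s=load("w11");h=cv2.cvtColor(cv2.imread("pics/w11.png"),cv2.COLOR_BGR2HSV)
m=(h[:,:,1]<60)[50:230,70:235].astype(np.uint8);m[130:,115:]=0
k=max(cv2.findContours(m,0,cv2.CHAIN_APPROX_NONE)[0],key=cv2.contourArea)[:,0]+[70,50]
print(k.min(0),k.max(0))
for k in(k,[(88,137),(220,137),(155,65),(155,210)]):
    Q=np.array([atz(ray(f,[y,x],s),.014)[:2] for x,y in k])
    r=ls(lambda v:np.hypot(*(Q-v[:2]).T)-v[2],[.44,.37,.07],loss="soft_l1",f_scale=.002);print(r.x,np.abs(r.fun).max())
E
```

```text
[86 63] [221 210]
[0.4356 0.3717 0.069 ] 0.01567232631984579
[0.435  0.3701 0.0682] 0.0003389978761365181
```

```bash
python3 -m pendant '{"grip":[0,0,0,0,0,0,0,0,0,0,0,0,0,0,0,0,0,0,0,0],"translation":[[-0.217,0.914,0],[-0.217,0.914,0],[-0.217,0.914,0],[-0.217,0.914,0],[-0.217,0.914,0],[-0.217,0.914,0],[-0.217,0.914,0],[0,0,-1],[0,0,-1],[0,0,-1],[0,0,-1],[0,0,-1],[0,0,-0.8],[0,0,-0.6],[0,0,-0.4],[0,0,-0.2],[0,0,-0.15],[0,0,-0.1],[0,0,0],[0,0,0]],"twist":[0,0,0,0,0,0,0,0,0,0,0,0,0,0,0,0,0,0,0,0]}'
python3 look.py w12 heatsink@.003 dish@0
```

```text
time: 31.55
ee_pos: [0.4357, 0.371, 0.0127]
ee_rot: [-0.0, 0.942, 0.337, 0.0]
wrist_force: [0.6, -0.0, -2.0]
gripper_width: 0.0634
finger_force: 66.6
[0.4357 0.371  0.0127] [-0.0001  0.9417  0.3366  0.0003]
heatsink [258. 276.] 0.71 at z .003 [0.4347 0.3699 0.003 ]
```

View pics/w12.png

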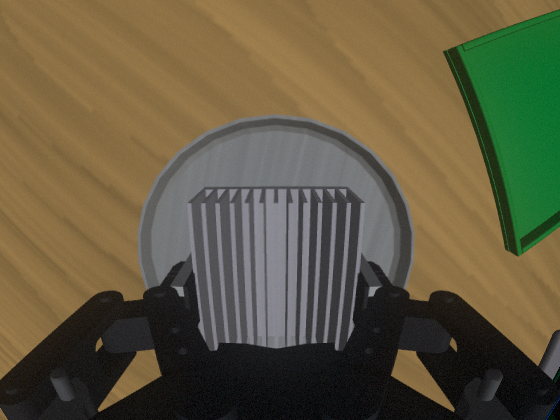

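Centred in the dish, with the rim symmetric about column 276. Feeling for the floor.

```bash
python3 -m pendant '{"grip":[0,0,0,0],"translation":[[0,0,-0.06],[0,0,-0.06],[0,0,0],[0,0,0]],"twist":[0,0,0,0]}'
```

```text
time: 32.1
ee_pos: [0.4357, 0.371, 0.0111]
ee_rot: [-0.0, 0.942, 0.337, 0.001]
wrist_force: [-3.3, -1.9, 9.5]
gripper_width: 0.0628
finger_force: 67.9
```

```bash
python3 -m pendant '{"grip":[0.85,0.85,0.85,0.85,0.85,0.85,0.85,0.85,0.85,0.85,0.85],"translation":[[0,0,0],[0,0,0],[0,0,0],[0,0,0],[0,0,0.2],[0,0,0.6],[0,0,1],[0,0,1],[0,0,1],[0,0,1],[0,0,1]],"twist":[0,0,0,0,0,0,0,0,0,0,0]}';python3 look.py w13 heatsink@.003 dish@0
```

```text
time: 33.2
ee_pos: [0.4356, 0.3709, 0.1278]
ee_rot: [-0.0, 0.942, 0.337, 0.0]
wrist_force: [-0.5, -0.3, -0.0]
gripper_width: 0.0727
finger_force: 0.0
[0.4356 0.3709 0.1278] [-0.0001  0.9417  0.3365  0.0005]
heatsink [204. 276.] 0.84 at z .003 [0.4344 0.3695 0.003 ]
dish [205. 277.] 0.5 at z 0 [0.4337 0.3685 0.    ]
```

View pics/w13.png

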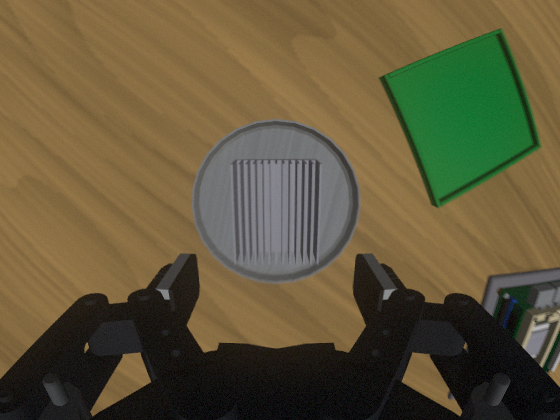

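```bash
python3 -m pendant '{"grip":[0.9,0.9,0.9,0.9,0.9,0.9,0.9,0.9,0.9,0.9,0.9,0.9,0.9,0.9,0.9,0.9,0.9,0.9,0.9,0.9],"translation":[[0.196,-0.994,0.2],[0.196,-0.994,0.2],[0.196,-0.994,0.2],[0.196,-0.994,0.2],[0.196,-0.994,0.2],[0.196,-0.994,0.2],[0.196,-0.994,0.2],[0.196,-0.994,0.2],[0.196,-0.994,0.2],[0.196,-0.994,0.2],[0.196,-0.994,0],[0.196,-0.994,0],[0.196,-0.994,0],[0.196,-0.994,0],[0.196,-0.994,0],[0.196,-0.994,0],[0.196,-0.994,0],[0.196,-0.994,0],[0,0,0],[0,0,0]],"twist":[0,0,0,0,0,0,0,0,0,0,0,0,0,0,0,0,0,0,0,0]}';python3 look.py w14 frame@.022;  python3 -c "
from h import *
crop('w14',100,265,170,390,'w14c')"
```

```text
time: 35.35
ee_pos: [0.5057, 0.0133, 0.1653]
ee_rot: [-0.001, 0.942, 0.336, -0.001]
wrist_force: [-0.4, 0.2, 0.7]
gripper_width: 0.0768
finger_force: 0.0
[0.5057 0.0133 0.1653] [-0.0005  0.9418  0.3362 -0.0006]
scale 3.6363636363636362
```

View pics/w14c.png

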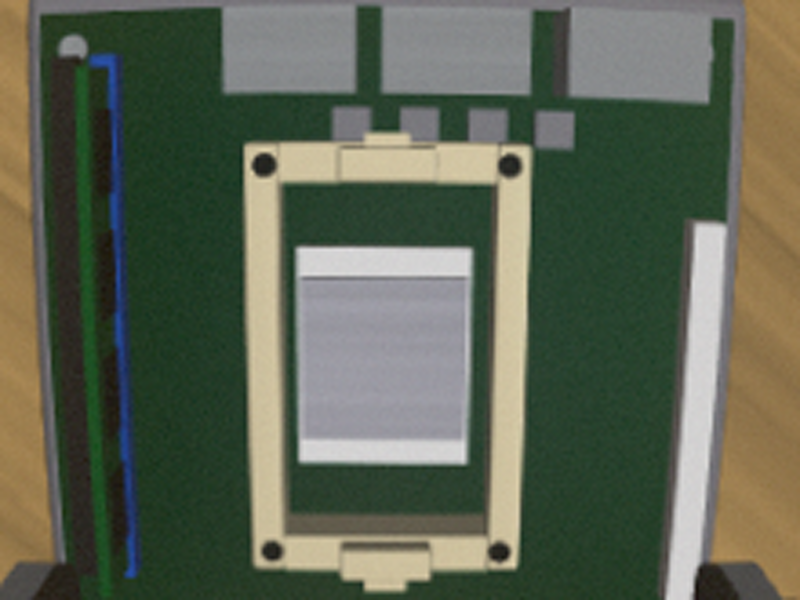

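The heatsink stands centred in the dish (w13). In w14c the frame lies free, with its corners at (143,244), (145,531), (568,254) and (570,518).

```bash
python3 - <<'E'
from h import *
np.set_printoptions(precision=4,suppress=True)
f,s=load("w14");k=800/220
P=np.array([atz(ray(f,[100+y/k,170+x/k],s),.038)[:2] for x,y in[(244,143),(531,145),(254,568),(518,570)]])
print(P.mean(0))
for i,j in((2,0),(3,1),(1,0),(3,2)): d=P[j]-P[i];print(np.linalg.norm(d),np.degrees(np.arctan2(d[1],d[0])))
f,s=load("w13");h=cv2.cvtColor(cv2.imread("pics/w13.png"),cv2.COLOR_BGR2HSV)
H,S,V=[h[:,:,i].astype(int) for i in range(3)]
m=(H>50)&(H<75)&(S>150)&(V>40);m[280:]=0
k=max(cv2.findContours(m.astype(np.uint8),0,cv2.CHAIN_APPROX_NONE)[0],key=cv2.contourArea)[:,0]
print("green",k.min(0),k.max(0),cv2.minAreaRect(np.array([atz(ray(f,[y,x],s),.014)[:2]*1000 for x,y in k],np.float32)))
E
```

```text
[0.5064 0.0136]
0.10427676360998343 39.028787554057494
0.10435545325226014 39.20622795649642
0.06558016279396708 128.9095396353578
0.06590355030974683 128.8421477485174
green [385  29] [539 205] ((613.742919921875, 288.6392517089844), (123.89314270019531, 139.8391876220703), 66.6985855102539)
```

```bash
python3 -m pendant '{"grip":[0.9,0.9,0.9,0.9,0.9,0.9,0.9,0.9,0.9,0.9,0,0,0,0,0,0],"translation":[[0.03,0,-1],[0,0,-1],[0,0,-1],[0,0,-1],[0,0,-1],[0,0,-1],[0,0,-0.6],[0,0,-0.4],[0,0,-0.3],[0,0,0],[0,0,0],[0,0,0],[0,0,0],[0,0,0],[0,0,0],[0,0,0]],"twist":[0,0,0,0,0,0,0,0,0,0,0,0,0,0,0,0]}'
```

```text
time: 37.05
ee_pos: [0.5071, 0.0131, 0.0208]
ee_rot: [0.0, 0.942, 0.337, 0.001]
wrist_force: [-0.3, 0.5, 6.5]
gripper_width: 0.0645
finger_force: 66.7
```

```bash
python3 -m pendant '{"grip":[0,0,0,0,0,0,0,0,0,0,0,0,0,0,0,0,0,0,0,0],"translation":[[0,0,0.2],[0,0,0.5],[0,0,1],[0,0,1],[0,0,1],[0,0,1],[0.4,1,1],[0.4,1,0.5],[0.4,1,0],[0.4,1,0],[0.4,1,0],[0.4,1,0],[0.4,1,0],[0.4,1,0],[0.4,1,0],[0.4,1,0],[0.4,1,0],[0.4,1,0],[0,0,0],[0,0,0]],"twist":[0,0,0,0,0,0,-0.65,-0.65,-0.65,-0.65,-0.65,-0.65,-0.65,-0.65,-0.65,-0.65,-0.65,-0.65,0,0]}'
python3 look.py w15 frame@.12 greentray@0;python3 - <<'E'
from h import *
f,s=load("w15");h=cv2.cvtColor(cv2.imread("pics/w15.png"),cv2.COLOR_BGR2HSV)
H,S,V=[h[:,:,i].astype(int) for i in range(3)]
m=(H>50)&(H<75)&(S>150)&(V>40)
k=max(cv2.findContours(m.astype(np.uint8),0,cv2.CHAIN_APPROX_NONE)[0],key=cv2.contourArea)[:,0]
print("green",k.min(0),k.max(0),cv2.minAreaRect(np.array([atz(ray(f,[y,x],s),.014)[:2]*1000 for x,y in k],np.float32)))
E
```

```text
time: 39.05
ee_pos: [0.6025, 0.253, 0.1442]
ee_rot: [0.0, 0.98, -0.199, -0.0]
wrist_force: [-0.6, -0.7, -1.2]
gripper_width: 0.0641
finger_force: 66.1
[0.6025 0.253  0.1442] [ 0.0001  0.98   -0.199  -0.    ]
greentray [202. 233.] 0.63 at z 0 [0.614  0.2902 0.    ]
green [220 181] [303 277] ((581.4417114257812, 274.78704833984375), (72.00399017333984, 90.72216796875), 66.82850646972656)
```

View pics/w15.png

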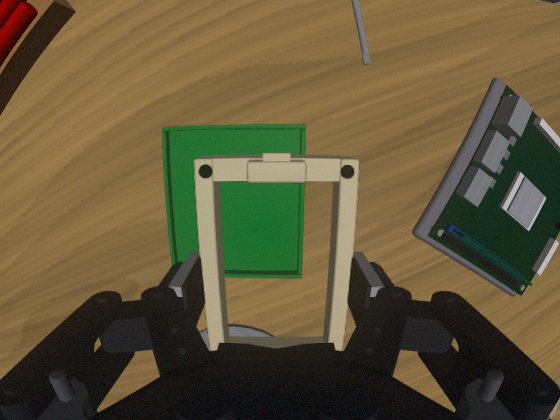

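The frame is held level and lined up with the tray, whose edges run parallel. Lowering.

```bash
python3 -m pendant '{"grip":[0,0,0,0,0,0,0,0,0,0,0,0,0,0,0],"translation":[[0.28,0.89,0],[0.28,0.89,0],[0,0,-1],[0,0,-1],[0,0,-1],[0,0,-1],[0,0,-1],[0,0,-0.8],[0,0,-0.5],[0,0,-0.3],[0,0,-0.2],[0,0,-0.1],[0,0,-0.05],[0,0,0],[0,0,0]],"twist":[0,0,0,0,0,0,0,0,0,0,0,0,0,0,0]}'
```

```text
time: 40.7
ee_pos: [0.6141, 0.2887, 0.0053]
ee_rot: [-0.0, 0.98, -0.2, 0.0]
wrist_force: [-0.4, -0.1, -0.2]
gripper_width: 0.0642
finger_force: 66.2
```

```bash
python3 -m pendant '{"grip":[0,0,0,0],"translation":[[0,0,-0.06],[0,0,-0.05],[0,0,0],[0,0,0]],"twist":[0,0,0,0]}'
```

```text
time: 41.1
ee_pos: [0.614, 0.2887, 0.0029]
ee_rot: [-0.0, 0.98, -0.2, 0.0]
wrist_force: [-0.3, 0.7, 0.7]
gripper_width: 0.0639
finger_force: 66.3
```

```bash
python3 -m pendant '{"grip":[0,0,0],"translation":[[0,0,-0.05],[0,0,0],[0,0,0]],"twist":[0,0,0]}'
```

```text
time: 41.4
ee_pos: [0.614, 0.2887, 0.0029]
ee_rot: [-0.0, 0.98, -0.2, 0.0]
wrist_force: [-3.7, -0.9, 8.2]
gripper_width: 0.0642
finger_force: 67.2
```

Contact. Release and lift.

```bash
python3 -m pendant '{"grip":[0.88,0.88,0.88,0.88,0.88,0.88,0.88,0.88,0.88,0.88,0.88,0.88,0.88],"translation":[[0,0,0],[0,0,0],[0,0,0],[0,0,0],[0,0,0.2],[0,0,0.6],[0,0,1],[0,0,1],[0,0,1],[0,0,1],[0,0,1],[0,0,0],[0,0,0]],"twist":[0,0,0,0,0,0,0,0,0,0,0,0,0]}';python3 look.py w16 frame@.004 greentray@0
```

```text
time: 42.7
ee_pos: [0.6139, 0.2887, 0.1181]
ee_rot: [-0.0, 0.98, -0.2, 0.0]
wrist_force: [0.7, -0.1, -0.4]
gripper_width: 0.0752
finger_force: 0.0
[0.6139 0.2887 0.1181] [-0.0002  0.9798 -0.1999  0.0003]
greentray [204. 275.] 0.58 at z 0 [0.6146 0.289  0.    ]
```

View pics/w16.png

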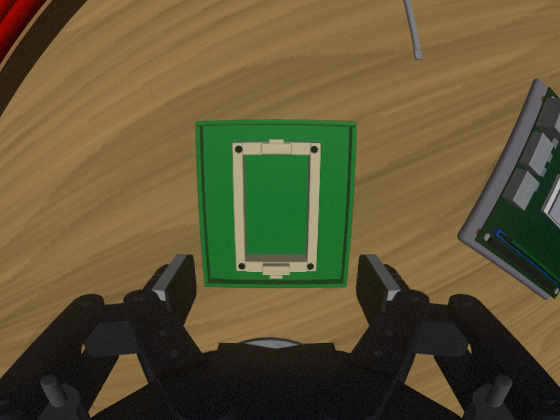

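The frame lies flat and centred in the green tray (205,276). Handing in.

```bash
python3 -c "
from bench import *
print(job_done())"
```

```text
the job is handed in; nothing more can be done
None
```

The duct, fan, heatsink and frame were each set down in their own places, centred and let go as seen in the wrist camera after each release, and the job was handed in at about 43 s; the hand-in returned no verdict.

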